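# Clamp a brittle edge stone in the dressing fixture

## Task

Move the longest of the three brittle edge stones from the wooden rack, where only its ends can be taken, to the dressing fixture, where only its broad faces can: on the way stand it on the cork mat, let go and take it the other way, then stand it lengthwise on the bed between jaw and end stop and let go. Then push the jaw up until the stone is lightly clamped against the end stop, with about 5 to 8 N left on the jaw's sprung pad (4 to 10 N will do, more than 14 N at any moment cracks it). Handle it gently, keeping it upright and setting it down softly without dropping it, with less than 50 N on each finger, and leave the other stones and the rest of the bench alone.

Things in the scene. Friction and masses are not known exactly. Their poses are not given: they have to be found in the camera images.
- stone: The stone to load: a plain off-white ceramic bar standing on its long narrow side, 64 mm long (its x) x 22 mm thick (its y) x 45 mm tall (its z), about 150 g. It is the longest of the three in the rack. Origin: centre of its underside. End for end it is symmetrical.
- short_stone1: A shorter stone of the same material, 46 (x) x 20 (y) x 45 mm tall, standing in another slot of the rack. Origin: centre of its underside. Stays where it is.
- short_stone2: A second shorter stone, same as short_stone1, in the remaining slot. Stays where it is.
- rack: Fixed wooden rack, base 60 (x) x 106 (y) x 10 mm high; the stones stand on the base (10 mm above the bench) with their length along the rack's x, in three slots at rack y = -30, 0 and 30 mm. The slot walls are 40 mm long in x, 42 mm high above the bench, and 26 mm (middle) or 28 mm (outer) apart, so that only the stones' ends are free. Origin: centre of its underside, on the bench.
- mat: Fixed soft cork mat, 110 x 110 x 14 mm thick; it gives about 1 mm under 5 N, 6 mm at most. Origin: centre of its underside, on the bench; top 14 mm above it.
- fixture: Fixed aluminium dressing fixture: a flat bed 70 (x) x 170 (y) x 12 mm high. Origin: centre of the bed's underside, on the bench. Its y axis runs along the bed from the sliding jaw (-y end) to the end stop (+y end). The end stop is a block 50 mm wide, 60 mm high above the bench; its face lies 45 to 60 mm in +y from the origin, differently each time (find it by touch).
- jaw (a joint): Slide of the jaw along fixture +y, m: 0 fully back (open), 0.040 fully forward. Stiff (about 12 N of friction), stays where it is left. An aluminium block 50 (x) x 24 (y) mm, top 58 mm above the bench, with a finger tab 26 x 10 mm on it up to 86 mm; move it by the tab or push its back. The unpressed pad's face is at fixture y = -36 mm + this value.
- bed_spot (a point): Point on top of the bed (12 mm above the bench), 7.5 mm in +y from the fixture's middle: a stone stood here along the bed clears the open jaw and the end stop by at least 5 mm each. Axes as the fixture's.
- jaw_back (a point): Centre of the jaw's flat rear face (the side away from the stone), 36 mm above the bench; pushing here in fixture +y closes the jaw. Axes as the fixture's.
- jaw_pad: Sprung rubber pad on the jaw's front, 40 (x) x 30 mm high, from 17 to 47 mm above the bench; its face stands 9 mm in +y from this origin and 33 mm in +y from jaw_back. It yields 0.4 mm per newton, at most 8 mm, in -y. Origin: 10 mm above the bench, on the jaw's front plane.
- tape: Roll of tape lying flat, 68 mm across, 24 mm high, a bystander to leave alone. Origin: underside.
- screwdriver: Screwdriver lying on the bench, 170 mm long, a bystander to leave alone. Origin: underside.
- wood_block: Dark wooden block 75 x 50 x 45 mm high, a bystander to leave alone. Origin: underside.
- toe_piece: Ski-binding toe piece of dark steel, 60 x 42 mm base, 42 mm high, a bystander to leave alone. Origin: underside.
- scraper: Clear plastic scraper blade lying flat, 120 x 55 x 5 mm, a bystander to leave alone. Origin: underside.
- wax_jar: White jar with black cap, 56 mm across, 70 mm high, a bystander to leave alone. Origin: underside.
Mind the look-alikes: they are no part of the job. Several things have the shape of the fixture; the one meant has the colours described above. Of the things shaped like the mat, the cork one is meant.

How it is judged:
On the way, in this order (a step that is already met when the one before it is completed fails the run):
1. the stone stands upright on the cork mat, let go (contact force between stone and mat above 0.4 N and angle between stone's own z axis and vertical below 0.08 rad and contact force between the fingers and stone below 0.1 N), for 0.2 s.
2. the stone stands on the fixture's bed between jaw and end stop, lengthwise, let go, with the jaw not yet pressed on it (x of stone in the frame of fixture between -0.008 and 0.008 m and y of stone in the frame of fixture between -0.005 and 0.031 m and z of stone in the frame of fixture between 0.009 and 0.015 m and angle between the x axis of stone and the y axis of fixture, either way round below 0.12 rad and angle between stone's own z axis and vertical below 0.08 rad and contact force between the fingers and stone below 0.1 N and contact force between jaw_pad and stone below 1 N), for 0.2 s.
At the end, for the whole second after the job is handed in: The stone stands on the bed of the fixture (underside within 3 mm of the bed's top), upright within 0.08 rad, along the bed within 0.12 rad and within 8 mm of its middle line, let go and at rest, clamped against the end stop with 4 to 10 N on the jaw's pad (x of stone in the frame of fixture between -0.008 and 0.008 m and y of stone in the frame of fixture between -0.005 and 0.031 m and z of stone in the frame of fixture between 0.009 and 0.015 m and angle between the x axis of stone and the y axis of fixture, either way round below 0.12 rad and angle between stone's own z axis and vertical below 0.08 rad and contact force between the fingers and stone below 0.1 N and contact force between jaw_pad and stone between 4 and 10 N and linear speed of stone below 0.01 m/s); the robot touches nothing.
It fails at once if the fingers squeeze the stone with more than 100 N in all (50 N on each finger) (contact force between the fingers and stone above 100 N).
It fails at once if the jaw's pad presses the stone with more than 14 N (contact force between jaw_pad and stone above 14 N).
It fails at once if the stone is dropped (moves faster than 0.4 m/s while the fingers do not hold it), or is set down or knocked on the mat with more than 35 N or on the fixture with more than 70 N ((contact force between the fingers and stone below 0.1 N and linear speed of stone above 0.4 m/s) or contact force between stone and mat above 35 N or contact force between stone and fixture above 70 N).
It fails at once if the stone is tipped more than 0.5 rad (angle between stone's own z axis and vertical above 0.5 rad).
It fails at once if another stone or another thing on the bench is moved more than 20 mm (distance of any of tape, screwdriver, wood_block, toe_piece, scraper, wax_jar, short_stone1, short_stone2 from where it was at the start of the episode above 0.02 m).
It also fails if it takes over 64 s, if anything falls off the work surface, if the arm or the gripper's body presses on something with over 40 N, if the wrist force passes 120 N, or if a joint passes its speed limit or range.

## Robot

A 6-joint arm with a two-finger parallel gripper is mounted at the origin on the work surface. World frame = base frame: x ahead of the robot, y to its left, z up, the work surface at z = 0. Lengths are in m, angles in rad, forces in N, time in s.
With the tool pointing down it reaches from about 0.35 to 0.775 m from the base axis. Payload 5.5 kg.
Tool frame: the origin (TCP) lies midway between the tips of the shut fingers; the grasp point (between the pads) lies 19 mm behind it; z points along the fingers, y is the line along which they close (so a half turn about z gives the same grasp; the last joint's range is limited). The gripper opens to 85 mm and grips with 20 to 120 N. Pads are 22 mm wide; open, the fingers measure 114 mm over their backs; the gripper's body (76 mm by 85 mm) begins 54 mm behind the grasp point. The pads swing forward as they close: fully open they stand 13 mm farther back than shut.
Start: joints at [1.107, 0.313, 0.046, 1.304, 0, 1.431], TCP at [0.183, 0.545, 0.231] pointing down, gripper open.
Joint ranges: [-2.76, 2.76], [-0.86, 1.69], [-1.03, 1.26], [-2.2, 2.34], [-1.47, 1.5], [-3.14, 3.14]. Speed limits (rad/s): [2.57, 2.57, 3.14, 3.14, 3.14, 3.14].

## Interface

Orientations are given as a rotation vector (axis times angle).
In Python, from workcell import manip gives the robot as it stands.
- The arm moves only by the shell command python3 -m crank 'ROWS' [FORCE]. ROWS is JSON, a list that holds one entry, the list of rows, each a list of 7 numbers: the shift along the world's x, y, z as a fraction of full scale, then the turn, a rotation vector about the world's x, y, z as a fraction of full scale, then the opening, from 0 (shut) to 1 (fully open). In form: [[[tx, ty, tz, rx, ry, rz, jaw], ...]]. A call has 1 to 12 rows; each row is the pose to reach, as a shift and turn from the pose commanded when the call began, turning the shorter way round; what a row does not reach only later rows make up. Full scale, the value 1, is 15 cm for a shift and pi rad for a turn. A row lasts 1/8 s, in which the tool goes at most 62.5 mm and 10.7 degrees, less where a joint would pass 70% of its speed; a pose out of reach is approached as far as the arm can. A call with a number of a shift or a turn outside -1 to 1 is refused whole. A call with a gripper value outside its range is refused whole. The fingers move at their own pace and stop on an object; FORCE is the grip in N (left out, the last holds). Time passes only in rows, so rows that repeat a pose let the fingers close. It gives the time, the measured TCP pose, the force, the opening and the grip force at its end, in the units of the state.
- manip.observe(): the state, without advancing time (a new reading comes with each control period).
- manip.camera(name): name is "scene" or "top"; returns a dict with "image" (480x640x3 uint8, red, green, blue), "fx", "fy", "cx", "cy" (pixels), "origin" and "attitude" of the camera in the world. Camera axes: x right, y down, z forward; pixel columns grow to the right and rows downward; lengths in m; the calibration is good to about 2 mm. A picture is of the moment at which its call begins. There is no depth.
- manip.hand_in(): hands the job in; it is judged then, once.
The state is a dict: "time_s": time; "joint_pos": joint angles; "dq": joint speeds; "effort": joint torques, N m; "tcp_pos": TCP position; "ee_rot": TCP orientation; "ft_force": force on the tool from outside, world axes, zero at the start; "moment": the same for the moment, N m; "grip_width": opening from 0.0 (shut) to 1.0 (fully open); "finger_force": force on a finger pad.
Only numpy, scipy, OpenCV 4.12 (cv2) and the standard library are available. Lean on these libraries where they do the work, as an engineer would, in place of code of your own. Each camera call takes 0.05 s, during which the arm holds its last target. There are 200 camera calls.

## Working session

There is one attempt and no reset: what is moved stays moved. The work goes in short steps, Python scripts to look and compute and a shell command to move; the robot and the scene stay as the last step left them, time stands still between calls to the robot, and variables do not carry over. Pictures are saved under pics/ and viewed, at most 10 in all, crops included, and the job is handed in when it is done.

```bash
mkdir -p pics; ls
python3 - <<'E'
from workcell import manip
import cv2,pickle
s=manip.observe();print(s)
d={}
for n in("scene","top"):
    c=manip.camera(n);d[n]=c;cv2.imwrite(f"pics/{n}0.png",c["image"][:,:,::-1])
    print(n,{k:v for k,v in c.items() if k!="image"})
pickle.dump(d,open("c0.pkl","wb"))
E
```

```text
pics
{'time_s': 0.0, 'joint_pos': array([ 1.10739153e+00,  3.13999665e-01,  4.49727115e-02,  1.30361519e+00,
       -1.51460675e-05,  1.43118509e+00]), 'dq': array([ 0.00030942, -0.00084702,  0.00077396, -0.00115369, -0.0014433 ,
       -0.00212084]), 'effort': array([-1.73123004e-03, -4.80631435e+01,  2.98532134e+01,  1.94812246e-02,
       -1.66919149e-04,  1.82337260e-06]), 'tcp_pos': array([0.1827293 , 0.54464273, 0.23040674]), 'ee_rot': array([-5.06308567e-01, -3.09998314e+00,  2.77520225e-03]), 'ft_force': array([ 0.40692987, -0.37735293,  0.34293864]), 'moment': array([0.02232654, 0.00804015, 0.01459953]), 'finger_force': 0.0, 'grip_width': 0.998508141816692}
scene {'fx': 616.2186104583332, 'fy': 616.2186104583332, 'cx': 323.56836912936814, 'cy': 225.41180408777387, 'origin': array([ 1.03269248, -0.55361846,  0.97276645]), 'attitude': array([-2.32996609, -0.9751063 ,  0.33854509])}
top {'fx': 455.07249654121296, 'fy': 455.07249654121296, 'cx': 322.7744426049232, 'cy': 235.81534963646646, 'origin': array([ 0.43778456, -0.05331738,  1.12964967]), 'attitude': array([-2.18048102,  2.17329495, -0.13287653])}
```

View pics/top0.png

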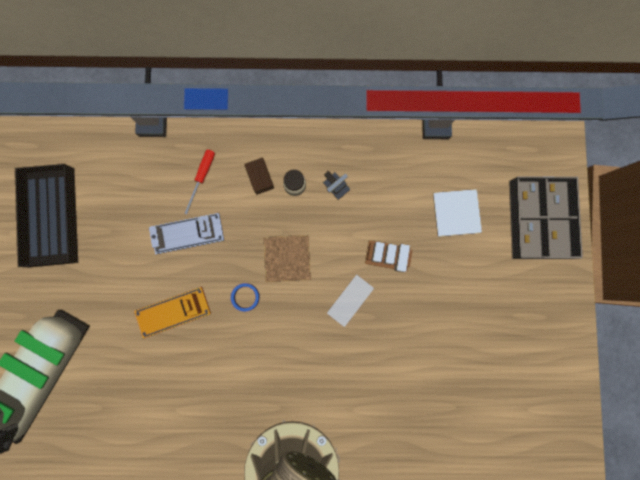

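View pics/scene0.png

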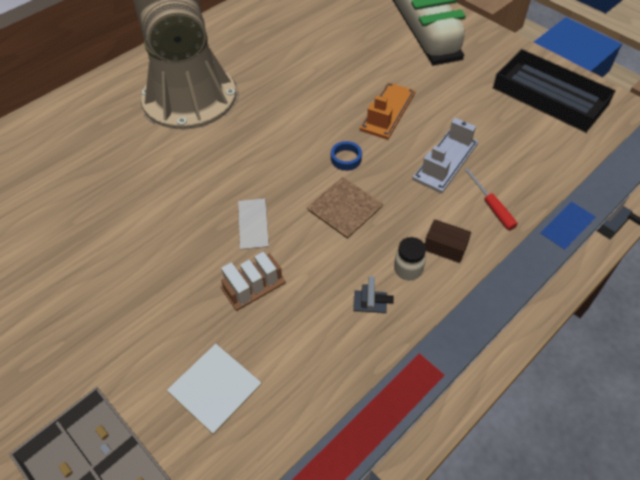

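The top view shows the rack with its three stones at (389,255), the cork mat at (287,258), the aluminium fixture at (187,233) and the orange decoy at (172,311). In the scene view they are at (252,280), (345,207) and (446,155). The longest stone looks like the one at top (403,257), scene (235,283).

```bash
cat > h.py <<'E'
import numpy as np,cv2,pickle
from scipy.spatial.transform import Rotation as R
def ray(c,p):
    d=R.from_rotvec(c["attitude"]).as_matrix()@np.array([(p[0]-c["cx"])/c["fx"],(p[1]-c["cy"])/c["fy"],1.])
    return np.array(c["origin"]),d
def plane(c,p,z):
    o,d=ray(c,p); return o+d*(z-o[2])/d[2]
def tri(c1,p1,c2,p2):
    o1,d1=ray(c1,p1);o2,d2=ray(c2,p2)
    t=np.linalg.lstsq(np.c_[d1,-d2],o2-o1,rcond=None)[0]
    a,b=o1+d1*t[0],o2+d2*t[1]; return (a+b)/2,np.linalg.norm(a-b)
def proj(c,P):
    q=R.from_rotvec(c["attitude"]).as_matrix().T@(np.array(P)-c["origin"])
    return np.array([c["cx"]+c["fx"]*q[0]/q[2],c["cy"]+c["fy"]*q[1]/q[2]])
E
python3 - <<'E'
from h import *
d=pickle.load(open("c0.pkl","rb"))
crops=[("top",360,230,6,60,50),("scene",212,245,5,80,70),("top",140,200,4,90,65),("scene",405,110,4,90,90)]
W=np.zeros((600,800,3),np.uint8)
for i,(n,x,y,s,w,h) in enumerate(crops):
    im=cv2.resize(d[n]["image"][y:y+h,x:x+w,::-1],None,fx=s,fy=s,interpolation=cv2.INTER_CUBIC)[:300 if i<2 else 300,:400]
    W[300*(i//2):300*(i//2)+im.shape[0],400*(i%2):400*(i%2)+im.shape[1]]=im
cv2.imwrite("pics/crop.png",W)
def mask(n,f,roi):
    x,y,w,h=roi;im=d[n]["image"].astype(int);hsv=cv2.cvtColor(d[n]["image"],cv2.COLOR_RGB2HSV).astype(int)
    m=np.zeros(im.shape[:2],np.uint8);m[y:y+h,x:x+w]=f(im,hsv)[y:y+h,x:x+w]*255
    return [c for c in cv2.findContours(m,cv2.RETR_EXTERNAL,cv2.CHAIN_APPROX_NONE)[0] if cv2.contourArea(c)>30]
white=lambda i,h:(h[...,1]<45)&(h[...,2]>150)
for n,roi in(("top",(360,230,60,50)),("scene",(212,245,80,70))):
    for c in mask(n,white,roi): print(n,"stone",cv2.minAreaRect(c),cv2.contourArea(c))
al=lambda i,h:(h[...,0]>105)&(h[...,0]<135)&(h[...,1]>12)&(h[...,2]>70)
for n,roi in(("top",(140,200,90,65)),("scene",(405,110,80,90))):
    for c in mask(n,al,roi): print(n,"fix",cv2.minAreaRect(c),cv2.contourArea(c),cv2.boxPoints(cv2.minAreaRect(c)).round(1).tolist())
for n,p in(("top",(287,258)),("top",(300,270)),("top",(320,250)),("scene",(345,207)),("top",(180,235)),("top",(250,225))): print(n,p,cv2.cvtColor(d[n]["image"],cv2.COLOR_RGB2HSV)[p[1],p[0]])
E
```

```text
top stone ((403.2040710449219, 257.37432861328125), (9.565704345703125, 26.98152732849121), 8.972626686096191) 225.5
top stone ((390.76800537109375, 253.2760009765625), (8.049845695495605, 19.409072875976562), 10.30484676361084) 132.0
top stone ((378.44232177734375, 251.28846740722656), (8.43299388885498, 19.21938133239746), 11.309932708740234) 133.5
scene stone ((234.7635040283203, 276.6689147949219), (31.503114700317383, 12.322251319885254), 54.46232223510742) 343.5
scene stone ((250.36402893066406, 270.248046875), (22.578659057617188, 11.067970275878906), 55.304847717285156) 215.0
scene stone ((264.8040466308594, 261.9256591796875), (22.668289184570312, 10.694782257080078), 54.46232223510742) 210.5
scene stone ((254.0, 246.5), (3.0, 28.0), 90.0) 39.5
top fix ((186.01922607421875, 233.09617614746094), (27.260143280029297, 71.38628387451172), 78.69007110595703) 1574.0 [[148.3000030517578, 226.6999969482422], [218.3000030517578, 212.6999969482422], [223.6999969482422, 239.5], [153.6999969482422, 253.5]]
scene fix ((444.2220764160156, 158.57708740234375), (33.73326873779297, 65.71005249023438), 35.83765411376953) 1146.5 [[411.29998779296875, 175.3000030517578], [449.79998779296875, 122.0999984741211], [477.1000061035156, 141.8000030517578], [438.70001220703125, 195.10000610351562]]
scene fix ((463.426025390625, 124.17750549316406), (22.46154022216797, 5.076923847198486), 22.61986541748047) 89.0 [[452.1000061035156, 122.19999694824219], [454.0, 117.5], [474.79998779296875, 126.19999694824219], [472.79998779296875, 130.8000030517578]]
top (287, 258) [ 15 105 133]
top (300, 270) [ 15 113 135]
top (320, 250) [ 17  97 165]
scene (345, 207) [ 13  93 132]
top (180, 235) [112  42 195]
top (250, 225) [ 17  92 153]
```

View pics/crop.png

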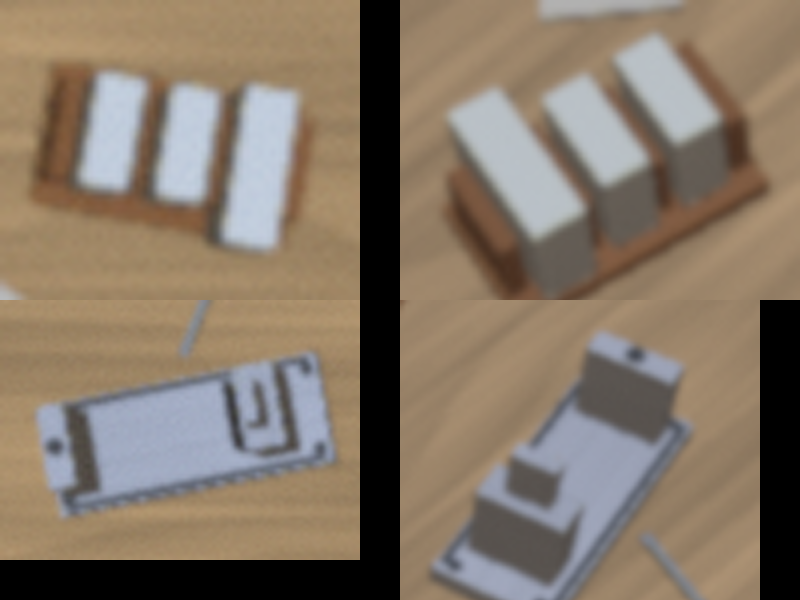

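```bash
cat >> h.py <<'E'
def contours(c,f,roi,amin=30):
    x,y,w,h=roi;hsv=cv2.GaussianBlur(cv2.cvtColor(c["image"],cv2.COLOR_RGB2HSV),(1,1),0).astype(int)
    m=np.zeros(hsv.shape[:2],np.uint8);m[y:y+h,x:x+w]=f(hsv)[y:y+h,x:x+w]*255
    return [k for k in cv2.findContours(m,cv2.RETR_EXTERNAL,cv2.CHAIN_APPROX_NONE)[0] if cv2.contourArea(k)>amin]
white=lambda h:(h[...,1]<45)&(h[...,2]>150)
E
python3 - <<'E'
from h import *
d=pickle.load(open("c0.pkl","rb"));T,S=d["top"],d["scene"]
a=[cv2.minAreaRect(k) for k in contours(T,white,(360,230,60,50))]
b=[cv2.minAreaRect(k) for k in contours(S,white,(212,255,80,60))]
for p,q in zip(sorted(a,key=lambda r:-r[0][0]),sorted(b,key=lambda r:r[0][0])):
    P,e=tri(T,p[0],S,q[0])
    for c,r in((T,p),(S,q)):
        B=np.array([plane(c,x,.055)[:2] for x in cv2.boxPoints(r)]);
        E=[B[1]-B[0],B[2]-B[1]];E.sort(key=np.linalg.norm);print("  L",np.linalg.norm(E[1]).round(4),np.linalg.norm(E[0]).round(4),"yaw",np.degrees(np.arctan2(E[1][1],E[1][0])).round(1),B.mean(0).round(4))
    print("stone top",P.round(4),e.round(4))
# mat
cork=lambda h:(h[...,2]<148)&(h[...,1]>90)
ms=[]
for c,roi in((T,(258,228,58,60)),(S,(300,170,90,72))):
    ks=contours(c,cork,roi,1);k=np.vstack([x for x in ks]);h=cv2.convexHull(k);hull=h.astype(np.float32)[:,0]
    W=np.array([plane(c,x,.014)[:2] for x in hull]).astype(np.float32);r=cv2.minAreaRect(W*1000);print("mat",r)
    ms.append(hull.mean(0)); M=cv2.moments(h);ms[-1]=(M["m10"]/M["m00"],M["m01"]/M["m00"])
print("mat tri",tri(T,ms[0],S,ms[1]))
# fixture
t={"A":(218.75,213),"B":(223.75,240),"C":(156.25,253.75)};s={"A":(438.7,195.1),"B":(413,176.75),"D":(477.5,142.5)}
for k in "AB": print("fix",k,tri(T,t[k],S,s[k]))
Pt={k:plane(T,v,.012)[:2] for k,v in t.items()};Ps={k:plane(S,v,.012)[:2] for k,v in s.items()}
print(Pt,Ps)
for X in(Pt["A"]+0*1,):pass
print("centres",(Pt["A"]+Pt["C"])/2,(Ps["B"]+Ps["D"])/2)
for u,v in((Pt["B"],Pt["C"]),(Ps["A"],Ps["D"])): e=v-u;print("len",np.linalg.norm(e),"yaw y",np.degrees(np.arctan2(e[1],e[0])))
for u,v in((Pt["B"],Pt["A"]),(Ps["B"],Ps["A"])): e=v-u;print("wid",np.linalg.norm(e),"yaw x",np.degrees(np.arctan2(e[1],e[0])))
E
```

```text
L 0.0642 0.0228 yaw -9.8 [ 0.499  -0.2639]
  L 0.0653 0.0225 yaw -10.1 [ 0.5007 -0.2622]
stone top [ 0.4998 -0.263   0.0541] 0.0026
  L 0.0462 0.0191 yaw -11.0 [ 0.5086 -0.2344]
  L 0.0471 0.0204 yaw -11.6 [ 0.51   -0.2339]
stone top [ 0.509  -0.2341  0.0537] 0.0014
  L 0.0458 0.02 yaw -11.8 [ 0.5132 -0.2052]
  L 0.0477 0.02 yaw -11.2 [ 0.5147 -0.2041]
stone top [ 0.5138 -0.2046  0.0541] 0.0019
mat ((499.36090087890625, 14.023567199707031), (111.6288833618164, 113.75346374511719), 3.280756950378418)
mat ((502.6535949707031, 13.533889770507812), (112.31884002685547, 113.1371078491211), 3.183065891265869)
mat tri (array([0.49983271, 0.0156604 , 0.00674258]), np.float64(0.0015900720704538395))
fix A (array([ 0.61040455,  0.18515566, -0.00475604]), np.float64(0.004951405223486888))
fix B (array([0.54434891, 0.17181056, 0.00876474]), np.float64(0.00431414304707668))
{'A': array([0.60954983, 0.18349836]), 'B': array([0.54256925, 0.1695286 ]), 'C': array([0.508161  , 0.33295115])} {'A': array([0.61631159, 0.1702999 ]), 'B': array([0.54719456, 0.17125258]), 'D': array([0.58105274, 0.34614247])}
centres [0.55885541 0.25822476] [0.56412365 0.25869752]
len 0.16700556043109696 yaw y 101.8898333372486
len 0.17934267467167755 yaw y 101.33823411873158
wid 0.06842187188316015 yaw x 11.780974056098117
wid 0.06912359990474574 yaw x -0.7896900558386676
```

```bash
python3 -m crank '[[[0.33,-0.2,0,0,0,-0.03,1],[0.67,-0.45,0,0,0,-0.06,1],[1,-0.67,0,0,0,-0.09,1],[1,-0.67,0,0,0,-0.09,1]]]' 30
python3 -m crank '[[[0.33,-0.33,0,0,0,-0.03,1],[0.67,-0.67,0,0,0,-0.06,1],[1,-1,0,0,0,-0.09,1],[1,-1,0,0,0,-0.09,1]]]'
python3 -m crank '[[[0,-0.33,0,0,0,-0.03,1],[0,-0.67,0,0,0,-0.06,1],[0,-1,0,0,0,-0.09,1],[0,-1,0,0,0,-0.09,1]]]'
python3 -m crank '[[[0,-0.33,0,0,0,-0.03,1],[0,-0.67,0,0,0,-0.06,1],[0,-1,0,0,0,-0.09,1],[0,-1,0,0,0,-0.09,1]]]'
python3 -m crank '[[[0,-0.33,0,0,0,-0.03,1],[0,-0.67,0,0,0,-0.06,1],[0,-1,0,0,0,-0.09,1],[0,-1,0,0,0,-0.09,1]]]'
cat >> h.py <<'E'
def tcp(s):
    M=R.from_rotvec(s["ee_rot"]).as_matrix();return np.round(s["tcp_pos"],4),"yaw",round(np.degrees(np.arctan2(M[1,1],M[0,1])),2),"zaxis",M[:,2].round(4)
E
python3 - <<'E'
from h import *
from workcell import manip
print(tcp(manip.observe()))
d=pickle.load(open("c0.pkl","rb"))
W=np.zeros((560,800,3),np.uint8)
for i,(n,x,y,w,h) in enumerate([("top",145,205,85,55),("scene",405,112,80,90)]):
    im=cv2.resize(d[n]["image"][y:y+h,x:x+w,::-1],None,fx=[4.7,5][i],fy=[4.7,5][i],interpolation=cv2.INTER_CUBIC)
    W[:im.shape[0],400*i:400*i+im.shape[1]]=im[:560,:400]
cv2.imwrite("pics/fix.png",W)
E
```

```text
time_s: 0.6
tcp_pos: [0.3361, 0.4422, 0.2308]
ee_rot: [0.948, 2.995, -0.001]
ft_force: [-1.1, 0.5, 0.6]
grip_width: 1.001
finger_force: 0.0
time_s: 1.1
tcp_pos: [0.4842, 0.2931, 0.2308]
ee_rot: [-1.354, -2.834, 0.001]
ft_force: [-0.0, 0.5, -0.1]
grip_width: 0.998
finger_force: 0.0
time_s: 1.6
tcp_pos: [0.4824, 0.1429, 0.2312]
ee_rot: [-1.741, -2.614, 0.001]
ft_force: [0.5, 0.7, -0.1]
grip_width: 0.997
finger_force: 0.0
time_s: 2.1
tcp_pos: [0.4832, -0.0064, 0.2311]
ee_rot: [-2.092, -2.344, -0.0]
ft_force: [0.9, 0.6, -0.5]
grip_width: 1.004
finger_force: 0.0
time_s: 2.6
tcp_pos: [0.4838, -0.1561, 0.2309]
ee_rot: [-2.4, -2.027, -0.001]
ft_force: [0.8, 0.5, 1.0]
grip_width: 0.999
finger_force: 0.0
(array([ 0.4838, -0.1561,  0.2309]), 'yaw', np.float64(-9.61), 'zaxis', array([ 1.e-04,  4.e-04, -1.e+00]))
```

View pics/fix.png

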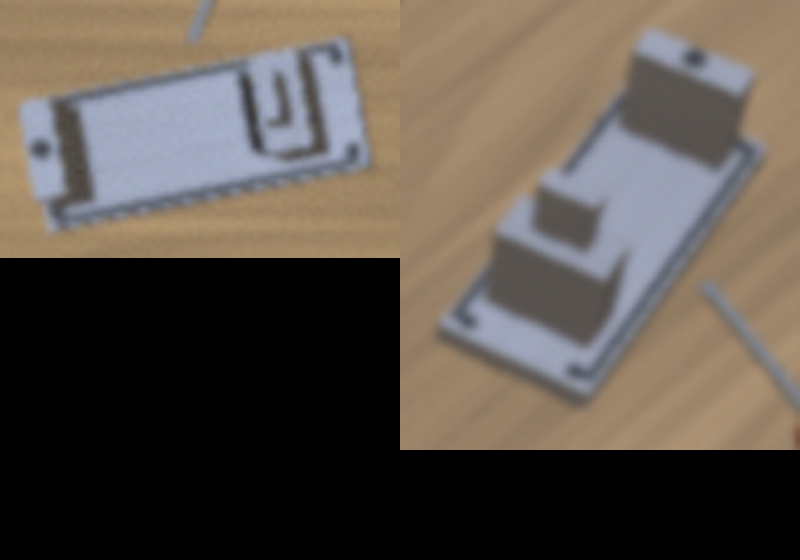

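```bash
python3 - <<'E'
from h import *
d=pickle.load(open("c0.pkl","rb"));T,S=d["top"],d["scene"]
f=lambda p,s,o:((p[0]+.5)/s-.5+o[0],(p[1]+.5)/s-.5+o[1])
t={k:f(v,4.7,(145,205)) for k,v in dict(A=(350,40),B=(370,165),C=(50,228)).items()}
s={k:f(v,5,(405,112)) for k,v in dict(A=(182,395),B=(40,322),D=(365,147)).items()}
for k in "AB": print(tri(T,t[k],S,s[k]))
Pt={k:plane(T,v,.012)[:2] for k,v in t.items()};Ps={k:plane(S,v,.012)[:2] for k,v in s.items()};print(Pt,Ps)
print((Pt["A"]+Pt["C"])/2,(Ps["B"]+Ps["D"])/2)
for u,v in((Pt["B"],Pt["C"]),(Ps["A"],Ps["D"]),(Pt["B"],Pt["A"]),(Ps["B"],Ps["A"])): e=v-u;print("len",np.linalg.norm(e),"yaw",np.degrees(np.arctan2(e[1],e[0])))
E
python3 -m crank '[[[0.06,-0.35,0,0,0,0,1],[0.107,-0.713,-0.2,0,0,-0.0055,1],[0.107,-0.713,-0.5,0,0,-0.0055,1],[0.107,-0.713,-0.8,0,0,-0.0055,1],[0.107,-0.713,-0.8,0,0,-0.0055,1]]]'
python3 -m crank '[[[0,0,-0.2,0,0,0,1],[0,0,-0.4,0,0,0,1],[0,0,-0.55,0,0,0,1],[0,0,-0.65,0,0,0,1],[0,0,-0.65,0,0,0,1]]]'
```

```text
(array([0.61035417, 0.1839879 , 0.00947303]), np.float64(0.0020099089514163814))
(array([0.54419812, 0.17166941, 0.01131141]), np.float64(0.002516006519080026))
{'A': array([0.60926169, 0.18269205]), 'B': array([0.54327394, 0.17057476]), 'C': array([0.50970063, 0.33545288])} {'A': array([0.61201643, 0.18295279]), 'B': array([0.54525021, 0.17225022]), 'D': array([0.57843145, 0.34997679])}
[0.55948116 0.25907246] [0.56184083 0.26111351]
len 0.16826159056148746 yaw 101.50950195292673
len 0.1703671589346964 yaw 101.369351176605
len 0.06709107165268142 yaw 10.405265969228834
len 0.06761858467841121 yaw 9.106988312522178
time_s: 3.22
tcp_pos: [0.4972, -0.258, 0.1078]
ee_rot: [-2.406, -2.007, 0.002]
ft_force: [-1.5, 0.6, -0.3]
grip_width: 1.001
finger_force: 0.0
time_s: 3.85
tcp_pos: [0.4996, -0.2615, 0.0142]
ee_rot: [-2.414, -2.01, -0.0]
ft_force: [0.5, 0.1, 0.2]
grip_width: 1.001
finger_force: 0.0
```

```bash
python3 -m crank '[[[0,-0.008,-0.01,0,0,0,1],[0,-0.008,-0.01,0,0,0,0.85],[0,-0.008,-0.01,0,0,0,0.78],[0,-0.008,-0.01,0,0,0,0.7],[0,-0.008,-0.01,0,0,0,0.6],[0,-0.008,-0.01,0,0,0,0.5],[0,-0.008,-0.01,0,0,0,0.5]]]' 28
python3 -c "
from workcell import manip;s=manip.observe();print(s['tcp_pos'],s['ft_force'],s['moment'],s['grip_width'],s['finger_force'])"
```

```text
time_s: 4.72
tcp_pos: [0.4994, -0.2639, 0.013]
ee_rot: [2.415, 2.007, 0.0]
ft_force: [-0.0, 0.5, 5.2]
grip_width: 0.749
finger_force: 31.6
[ 0.49941831 -0.26389543  0.01304126] [-0.01516506  0.46306835  5.15840039] [0.10158919 0.2168793  0.02950992] 0.7486029849456862 31.57619297504425
```

```bash
python3 -m crank '[[[0,0,0.05,0,0,0,0.5],[0,0,0.15,0,0,0,0.5],[0,0,0.3,0,0,0,0.5],[0,0,0.45,0,0,0,0.5],[0,0,0.6,0,0,0,0.5],[0,0,0.75,0,0,0,0.5],[0,0,0.75,0,0,0,0.5]]]'
python3 -m crank '[[[0,0.1,0,0,0,0.05,0.5],[0,0.25,0,0,0,0.1,0.5],[0,0.4,0,0,0,0.15,0.5],[0,0.55,0,0,0,0.2,0.5],[0,0.7,0,0,0,0.25,0.5],[0,0.85,0,0,0,0.3,0.5],[0,0.95,0,0,0,0.31,0.5],[0,0.95,0,0,0,0.31,0.5]]]'
python3 -m crank '[[[0,0.12,0,0,0,0.05,0.5],[0,0.26,0,0,0,0.1,0.5],[0,0.4,0,0,0,0.15,0.5],[0,0.54,0,0,0,0.2,0.5],[0,0.68,0,0,0,0.25,0.5],[0,0.82,0,0,0,0.3,0.5],[0.01,0.9,0,0,0,0.312,0.5],[0.01,0.9,0,0,0,0.312,0.5],[0.01,0.9,0,0,0,0.312,0.5]]]'
python3 - <<'E'
from h import *
from workcell import manip
s=manip.observe();print(tcp(s),s['ft_force'],s['grip_width'],s['finger_force'])
c=manip.camera("scene");cv2.imwrite("pics/carry.png",cv2.resize(c["image"][60:320,200:500,::-1],None,fx=2,fy=2))
E
```

```text
time_s: 5.6
tcp_pos: [0.5003, -0.2644, 0.1273]
ee_rot: [2.413, 2.005, 0.002]
ft_force: [-0.0, -0.5, -1.0]
grip_width: 0.746
finger_force: 31.2
time_s: 6.6
tcp_pos: [0.4986, -0.1201, 0.1244]
ee_rot: [-1.196, -2.904, 0.0]
ft_force: [1.2, -0.2, -0.5]
grip_width: 0.747
finger_force: 31.1
time_s: 7.72
tcp_pos: [0.5007, 0.0133, 0.1248]
ee_rot: [0.309, -3.126, 0.001]
ft_force: [0.7, -0.2, -1.8]
grip_width: 0.748
finger_force: 31.3
(array([0.5007, 0.0133, 0.1248]), 'yaw', np.float64(101.28), 'zaxis', array([ 0.e+00, -3.e-04, -1.e+00])) [ 0.7001463  -0.2149277  -1.81648297] 0.7482808301359856 31.256749033927917
```

View pics/carry.png

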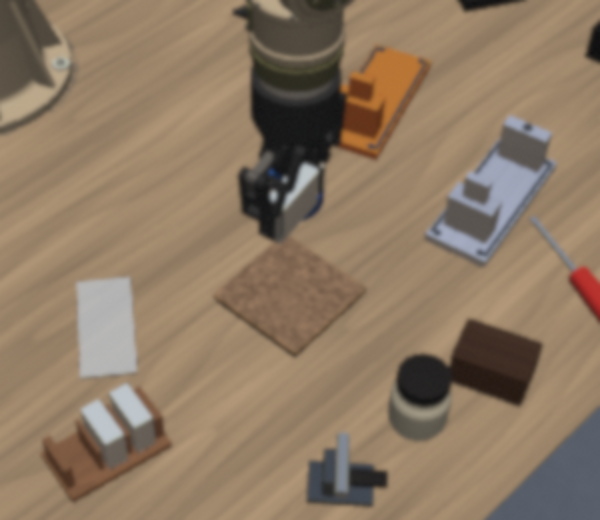

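The stone hangs upright between the fingers at crop (290,205), above the mat at (290,295), and the two short stones have stayed in the rack. I'll lower it now.

```bash
python3 -m crank '[[[0,0,-0.2,0,0,0,0.5],[0,0,-0.4,0,0,0,0.5],[0,0,-0.55,0,0,0,0.5],[0,0,-0.64,0,0,0,0.5],[0,0,-0.67,0,0,0,0.5],[0,0,-0.67,0,0,0,0.5],[0,0,-0.67,0,0,0,0.5]]]'
python3 -m crank '[[[0,0,-0.01,0,0,0,0.5],[0,0,-0.02,0,0,0,0.5],[0,0,-0.02,0,0,0,0.5]]]'
python3 -m crank '[[[0,0,-0.005,0,0,0,0.5],[0,0,-0.01,0,0,0,0.5],[0,0,-0.015,0,0,0,0.5],[0,0,-0.015,0,0,0,0.5]]]'
```

```text
time_s: 8.65
tcp_pos: [0.5013, 0.0139, 0.0252]
ee_rot: [-0.312, 3.124, -0.0]
ft_force: [0.5, -0.4, -0.9]
grip_width: 0.744
finger_force: 31.3
time_s: 9.02
tcp_pos: [0.5005, 0.014, 0.0213]
ee_rot: [0.313, -3.126, -0.0]
ft_force: [0.6, 1.0, -0.6]
grip_width: 0.743
finger_force: 31.3
time_s: 9.52
tcp_pos: [0.5004, 0.014, 0.019]
ee_rot: [0.312, -3.126, -0.0]
ft_force: [-0.4, -0.6, -0.2]
grip_width: 0.746
finger_force: 31.3
```

```bash
python3 -m crank '[[[0,0,-0.005,0,0,0,0.5],[0,0,-0.01,0,0,0,0.5],[0,0,-0.01,0,0,0,0.5]]]'
python3 -m crank '[[[0,0,-0.005,0,0,0,0.5],[0,0,-0.01,0,0,0,0.5],[0,0,-0.01,0,0,0,0.5]]]'
```

```text
time_s: 9.9
tcp_pos: [0.5005, 0.014, 0.0175]
ee_rot: [0.313, -3.126, -0.0]
ft_force: [0.6, -0.9, -1.1]
grip_width: 0.743
finger_force: 31.3
time_s: 10.28
tcp_pos: [0.5006, 0.014, 0.0163]
ee_rot: [-0.313, 3.126, 0.0]
ft_force: [-0.3, 0.6, 2.3]
grip_width: 0.749
finger_force: 31.6
```

```bash
python3 -m crank '[[[0,0,-0.005,0,0,0,0.5],[0,0,-0.005,0,0,0,0.75],[0,0,-0.005,0,0,0,0.77],[0,0,-0.005,0,0,0,0.8],[0,0,-0.005,0,0,0,0.9],[0,0,-0.005,0,0,0,1],[0,0,-0.005,0,0,0,1],[0,0,-0.005,0,0,0,1]]]'
python3 -m crank '[[[0,0,0.1,0,0,0,1],[0,0,0.3,0,0,0,1],[0,0,0.5,0,0,0,1],[0,0,0.7,0,0,0,1],[0,0,0.8,0,0,0,1],[0,0,0.8,0,0,0,1]]]'
python3 - <<'E'
from h import *
from workcell import manip
s=manip.observe();print(tcp(s),s['ft_force'])
c=manip.camera("scene");t=manip.camera("top");pickle.dump(dict(scene=c,top=t),open("c1.pkl","wb"))
W=np.zeros((400,800,3),np.uint8)
W[:,:400]=cv2.resize(c["image"][150:250,295:395,::-1],(400,400));W[:,400:]=cv2.resize(t["image"][208:308,237:337,::-1],(400,400))
cv2.imwrite("pics/mat.png",W)
E
```

```text
time_s: 11.28
tcp_pos: [0.5005, 0.014, 0.0153]
ee_rot: [0.312, -3.126, -0.0]
ft_force: [-0.4, -0.7, -1.2]
grip_width: 1.001
finger_force: 0.0
time_s: 12.02
tcp_pos: [0.5015, 0.0139, 0.1366]
ee_rot: [-0.312, 3.123, -0.001]
ft_force: [0.7, 0.2, -0.9]
grip_width: 0.998
finger_force: 0.0
(array([0.5015, 0.0139, 0.1366]), 'yaw', np.float64(101.42), 'zaxis', array([ 2.8e-03, -3.0e-04, -1.0e+00])) [ 0.67596804  0.21100503 -0.93220602]
```

View pics/mat.png

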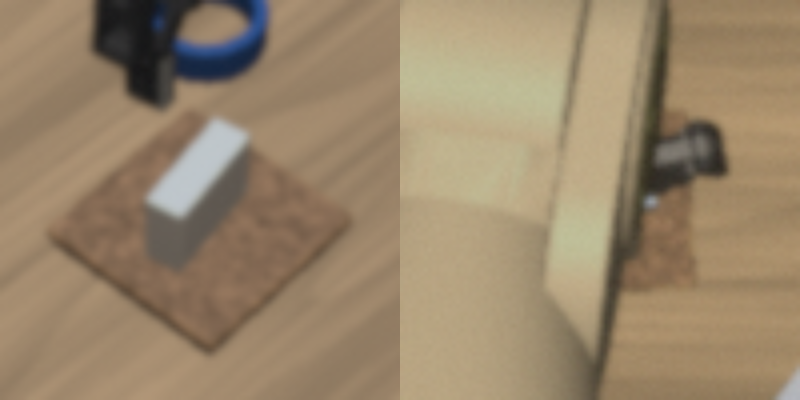

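The stone stands upright on the mat in the scene half of the picture, its top face at crop (198,168). The top view is blocked by the arm.

```bash
python3 - <<'E'
from h import *
c=pickle.load(open("c1.pkl","rb"))["scene"]
for k in contours(c,white,(325,170,40,45)):
    r=cv2.minAreaRect(k);B=np.array([plane(c,x,.0585)[:2] for x in cv2.boxPoints(r)]);E=sorted([B[1]-B[0],B[2]-B[1]],key=np.linalg.norm)
    print(r,B.mean(0),[np.linalg.norm(e).round(4) for e in E],np.degrees(np.arctan2(E[1][1],E[1][0])))
E
python3 -m crank '[[[0,0,0,0,0,-0.05,1],[0,0,0,0,0,-0.1,1],[0,0,0,0,0,-0.15,1],[0,0,0,0,0,-0.2,1],[0,0,0,0,0,-0.25,1],[0,0,0,0,0,-0.3,1],[0,0,0,0,0,-0.35,1],[0,0,0,0,0,-0.4,1],[0,0,0,0,0,-0.45,1],[0,0,0,0,0,-0.5,1],[0,0,0,0,0,-0.5,1],[0,0,0,0,0,-0.5,1]]]'
python3 -c "
from h import *
from workcell import manip
s=manip.observe();print(tcp(s),s['ft_force'])"
```

```text
((343.94708251953125, 191.31178283691406), (10.521127700805664, 28.7432861328125), 40.60129928588867) [0.50073294 0.01287963] [np.float64(0.0236), np.float64(0.0672)] 101.73327045349679
time_s: 13.62
tcp_pos: [0.5, 0.0141, 0.1345]
ee_rot: [-1.986, -2.433, 0.001]
ft_force: [0.1, -0.5, 0.2]
grip_width: 0.995
finger_force: 0.0
(array([0.5   , 0.0141, 0.1345]), 'yaw', np.float64(11.56), 'zaxis', array([-1.5e-03,  2.0e-04, -1.0e+00])) [ 0.10445752 -0.46862471  0.24974712]
```

```bash
python3 -m crank '[[[0,0,-0.2,0,0,0,1],[0,0,-0.4,0,0,0,1],[0,0,-0.55,0,0,0,1],[0,0,-0.67,0,0,0,1],[0,0,-0.745,0,0,0,1],[0,0,-0.745,0,0,0,1]]]'
python3 -m crank '[[[0,0,0,0,0,0,0.8],[0,0,0,0,0,0,0.6],[0,0,0,0,0,0,0.45],[0,0,0,0,0,0,0.36],[0,0,0,0,0,0,0.32],[0,0,0,0,0,0,0.28],[0,0,0,0,0,0,0.25],[0,0,0,0,0,0,0.2],[0,0,0,0,0,0,0.1],[0,0,0,0,0,0,0.1],[0,0,0,0,0,0,0.1]]]' 28
```

```text
time_s: 14.38
tcp_pos: [0.4998, 0.0141, 0.0229]
ee_rot: [-1.988, -2.431, 0.001]
ft_force: [0.2, -0.7, 0.6]
grip_width: 1.001
finger_force: 0.0
time_s: 15.75
tcp_pos: [0.5004, 0.014, 0.0235]
ee_rot: [-1.989, -2.431, 0.0]
ft_force: [-1.7, -0.1, -0.2]
grip_width: 0.255
finger_force: 30.1
```

```bash
python3 -m crank '[[[0,0,0.05,0,0,0,0.1],[0,0,0.15,0,0,0,0.1],[0,0,0.35,0,0,0,0.1],[0,0,0.6,0,0,0,0.1],[0,0,0.85,0,0,0,0.1],[0,0,1,0,0,0,0.1],[0,0,1,0,0,0,0.1]]]'
python3 -m crank '[[[0.03,0.12,0,0,0,0,0.1],[0.07,0.3,0,0,0,0,0.1],[0.12,0.5,0,0,0,0,0.1],[0.16,0.7,0,0,0,0,0.1],[0.2,0.85,0,0,0,0,0.1],[0.2,0.85,0,0,0,0,0.1]]]'
python3 -m crank '[[[0.05,0.2,0,0,0,0,0.1],[0.1,0.4,0,0,0,0,0.1],[0.15,0.6,0,0,0,0,0.1],[0.18,0.76,0,0,0,0,0.1],[0.192,0.84,0,0,0,0,0.1],[0.192,0.84,0,0,0,0,0.1],[0.192,0.84,0,0,0,0,0.1]]]'
python3 -c "
from h import *
from workcell import manip
s=manip.observe();print(tcp(s),s['ft_force'])"
```

```text
time_s: 16.62
tcp_pos: [0.5023, 0.0139, 0.1764]
ee_rot: [1.986, 2.428, 0.005]
ft_force: [-0.3, -1.6, -1.4]
grip_width: 0.262
finger_force: 30.0
time_s: 17.38
tcp_pos: [0.5298, 0.1437, 0.1719]
ee_rot: [-1.984, -2.433, 0.002]
ft_force: [-0.1, -0.4, -1.3]
grip_width: 0.25
finger_force: 30.0
time_s: 18.25
tcp_pos: [0.559, 0.2666, 0.1733]
ee_rot: [-1.99, -2.431, 0.001]
ft_force: [-0.1, 1.2, -1.9]
grip_width: 0.25
finger_force: 30.0
(array([0.559 , 0.2666, 0.1733]), 'yaw', np.float64(11.37), 'zaxis', array([-6.e-04, -6.e-04, -1.e+00])) [-0.09958192  1.15358903 -1.87304896]
```

```bash
python3 -m crank '[[[0,0,-0.15,0,0,0,0.1],[0,0,-0.35,0,0,0,0.1],[0,0,-0.55,0,0,0,0.1],[0,0,-0.72,0,0,0,0.1],[0,0,-0.84,0,0,0,0.1],[0,0,-0.94,0,0,0,0.1],[0,0,-0.94,0,0,0,0.1],[0,0,-0.94,0,0,0,0.1]]]'
python3 - <<'E'
from h import *
from workcell import manip
s=manip.observe();print(tcp(s),s['ft_force'])
c=manip.camera("scene");t=manip.camera("top");pickle.dump(dict(scene=c,top=t),open("c2.pkl","wb"))
W=np.zeros((400,800,3),np.uint8)
W[:,:400]=cv2.resize(c["image"][95:195,400:500,::-1],(400,400),interpolation=2);W[:,400:]=cv2.resize(t["image"][185:285,137:237,::-1],(400,400))
cv2.imwrite("pics/fix2.png",W)
E
```

```text
time_s: 19.25
tcp_pos: [0.5599, 0.2675, 0.0334]
ee_rot: [1.989, 2.431, 0.002]
ft_force: [-0.2, -0.5, -0.8]
grip_width: 0.256
finger_force: 30.0
(array([0.5599, 0.2675, 0.0334]), 'yaw', np.float64(11.4), 'zaxis', array([ 1.2e-03,  3.0e-04, -1.0e+00])) [-0.17094099 -0.48454841 -0.82882213]
```

View pics/fix2.png

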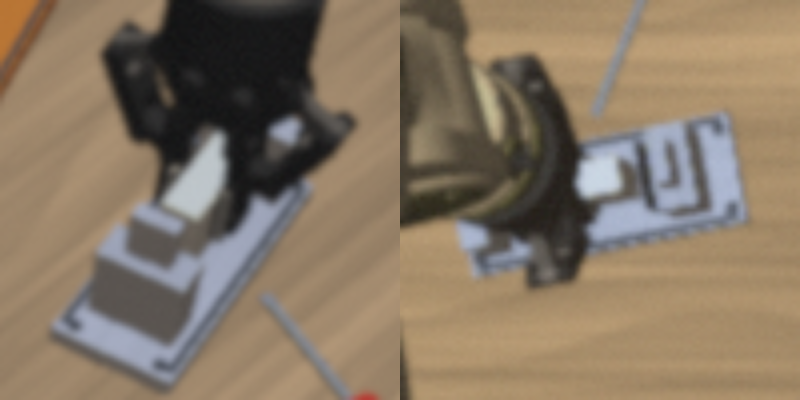

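The stone hangs between jaw and stop, centred on the bed; in the top half its jaw end is at crop (605,175) and the jaw starts at (645,165). Next I lower it softly.

```bash
python3 -m crank '[[[0,0,-0.02,0,0,0,0.1],[0,0,-0.04,0,0,0,0.1],[0,0,-0.06,0,0,0,0.1],[0,0,-0.06,0,0,0,0.1],[0,0,-0.06,0,0,0,0.1]]]'
python3 -m crank '[[[0,0,-0.004,0,0,0,0.1],[0,0,-0.008,0,0,0,0.1],[0,0,-0.008,0,0,0,0.1]]]'
python3 -m crank '[[[0,0,-0.003,0,0,0,0.1],[0,0,-0.006,0,0,0,0.1],[0,0,-0.006,0,0,0,0.1]]]'
```

```text
time_s: 19.98
tcp_pos: [0.5593, 0.2675, 0.0235]
ee_rot: [-1.989, -2.431, 0.0]
ft_force: [-0.9, 0.6, -1.3]
grip_width: 0.256
finger_force: 30.0
time_s: 20.35
tcp_pos: [0.5593, 0.2675, 0.0223]
ee_rot: [1.989, 2.431, 0.0]
ft_force: [-0.9, -0.1, -0.6]
grip_width: 0.255
finger_force: 30.0
time_s: 20.72
tcp_pos: [0.5594, 0.2675, 0.022]
ee_rot: [1.989, 2.431, 0.001]
ft_force: [-2.1, -1.1, 4.9]
grip_width: 0.254
finger_force: 30.6
```

```bash
python3 -m crank '[[[0,0,0,0,0,0,0.25],[0,0,0,0,0,0,0.28],[0,0,0,0,0,0,0.32],[0,0,0,0,0,0,0.4],[0,0,0,0,0,0,0.55],[0,0,0,0,0,0,0.7],[0,0,0,0,0,0,0.7]]]'
python3 -m crank '[[[0,0,0.1,0,0,0,0.7],[0,0,0.3,0,0,0,0.7],[0,0,0.6,0,0,0,0.7],[0,0,0.9,0,0,0,0.7],[0,0,0.9,0,0,0,0.5],[0,0,0.9,0,0,0,0.3]]]'
python3 -m crank '[[[0.04,-0.2,0,0,0,0,0],[0.08,-0.4,0,0,0,0,0],[0.11,-0.55,0,0,0,0,0],[0.128,-0.65,0,0,0,0,0],[0.128,-0.65,0,0,0,0,0],[0.128,-0.65,0,0,0,0,0]]]' 40
python3 - <<'E'
from h import *
from workcell import manip
s=manip.observe();print(tcp(s),s['ft_force'],s['grip_width'])
c=manip.camera("scene");t=manip.camera("top");pickle.dump(dict(scene=c,top=t),open("c3.pkl","wb"))
W=np.zeros((400,800,3),np.uint8)
W[:,:400]=cv2.resize(c["image"][95:195,400:500,::-1],(400,400),interpolation=2);W[:,400:]=cv2.resize(t["image"][185:285,137:237,::-1],(400,400))
cv2.imwrite("pics/fix3.png",W)
E
```

```text
time_s: 21.6
tcp_pos: [0.5593, 0.2675, 0.0214]
ee_rot: [1.989, 2.431, 0.0]
ft_force: [-0.4, -0.0, -0.3]
grip_width: 0.702
finger_force: 0.0
time_s: 22.35
tcp_pos: [0.5593, 0.2675, 0.157]
ee_rot: [1.989, 2.431, 0.001]
ft_force: [-1.0, 0.7, -0.1]
grip_width: 0.305
finger_force: 0.0
time_s: 23.1
tcp_pos: [0.5781, 0.1705, 0.1561]
ee_rot: [-1.988, -2.431, 0.0]
ft_force: [-0.4, -0.4, -0.1]
grip_width: -0.001
finger_force: 0.0
(array([0.5781, 0.1705, 0.1561]), 'yaw', np.float64(11.44), 'zaxis', array([-8.e-04,  3.e-04, -1.e+00])) [-0.42153206 -0.43955503 -0.05390485] -0.0014950685033330935
```

View pics/fix3.png

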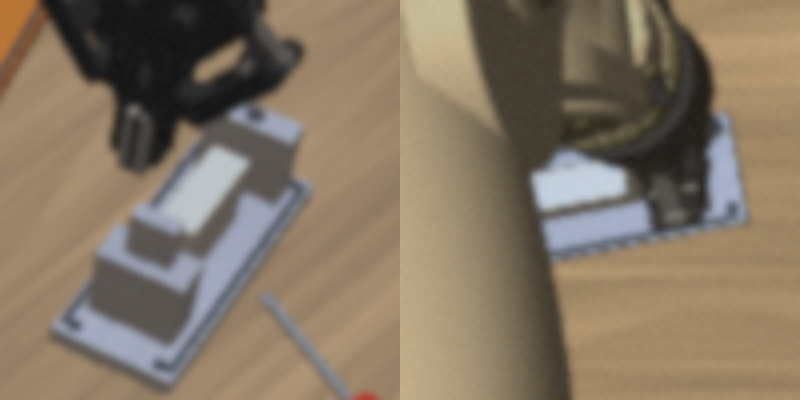

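The stone stands free on the bed (scene crop (205,190)), with gaps to the jaw and the stop. Now I go down behind the jaw with the fingers shut.

```bash
python3 -m crank '[[[0.007,-0.033,-0.1,0,0,0,0],[0.007,-0.033,-0.3,0,0,0,0],[0.007,-0.033,-0.5,0,0,0,0],[0.007,-0.033,-0.7,0,0,0,0],[0.007,-0.033,-0.8,0,0,0,0],[0.007,-0.033,-0.8,0,0,0,0],[0.007,-0.033,-0.8,0,0,0,0]]]'
python3 -m crank '[[[-0.0065,0.033,0,0,0,0,0],[-0.0065,0.033,0,0,0,0,0]]]'
python3 -m crank '[[[-0.003,0.015,0,0,0,0,0],[-0.006,0.03,0,0,0,0,0],[-0.006,0.03,0,0,0,0,0]]]'
python3 -c "
from h import *
from workcell import manip
s=manip.observe();print(tcp(s),s['ft_force'])"
```

```text
time_s: 24.08
tcp_pos: [0.5804, 0.1652, 0.0374]
ee_rot: [1.988, 2.431, 0.002]
ft_force: [0.1, -0.6, 0.1]
grip_width: -0.0
finger_force: 0.0
time_s: 24.32
tcp_pos: [0.5792, 0.1706, 0.0374]
ee_rot: [1.988, 2.431, 0.002]
ft_force: [-0.2, 0.1, 0.4]
grip_width: -0.002
finger_force: 0.0
time_s: 24.7
tcp_pos: [0.5776, 0.1747, 0.0365]
ee_rot: [-1.989, -2.432, -0.0]
ft_force: [0.8, 0.1, -0.1]
grip_width: 0.002
finger_force: 0.0
(array([0.5776, 0.1747, 0.0365]), 'yaw', np.float64(11.43), 'zaxis', array([ 0.,  0., -1.])) [ 0.76991916  0.08451836 -0.10377166]
```

```bash
for i in 1 2; do python3 -m crank '[[[-0.0026,0.013,0,0,0,0,0],[-0.0052,0.026,0,0,0,0,0],[-0.0052,0.026,0,0,0,0,0]]]'; done | grep -E "tcp|ft_"
python3 -m crank '[[[-0.0026,0.013,0,0,0,0,0],[-0.0052,0.026,0,0,0,0,0],[-0.0052,0.026,0,0,0,0,0]]]' | grep -E "time|tcp|ft_"
```

```text
tcp_pos: [0.5769, 0.1785, 0.0364]
ft_force: [0.6, 0.2, 0.3]
tcp_pos: [0.5761, 0.1825, 0.0365]
ft_force: [0.3, -0.3, -1.0]
time_s: 25.82
tcp_pos: [0.5754, 0.1863, 0.0365]
ft_force: [-0.2, 0.0, -0.9]
```

```bash
python3 -m crank '[[[-0.0026,0.013,0,0,0,0,0],[-0.0052,0.026,0,0,0,0,0],[-0.0052,0.026,0,0,0,0,0]]]' | grep -E "time|tcp|ft_"
python3 -m crank '[[[-0.0026,0.013,0,0,0,0,0],[-0.0052,0.026,0,0,0,0,0],[-0.0052,0.026,0,0,0,0,0]]]' | grep -E "time|tcp|ft_"
```

```text
time_s: 26.2
tcp_pos: [0.5752, 0.1871, 0.0366]
ft_force: [0.8, -10.2, -0.3]
time_s: 26.58
tcp_pos: [0.5744, 0.1907, 0.0366]
ft_force: [0.8, -11.8, 0.9]
```

```bash
python3 -m crank '[[[-0.0026,0.013,0,0,0,0,0],[-0.0052,0.026,0,0,0,0,0],[-0.0052,0.026,0,0,0,0,0]]]' | grep -E "time|tcp|ft_"
python3 -m crank '[[[-0.0026,0.013,0,0,0,0,0],[-0.0052,0.026,0,0,0,0,0],[-0.0052,0.026,0,0,0,0,0],[-0.0052,0.026,0,0,0,0,0]]]' | grep -E "time|tcp|ft_"
python3 -c "
from h import *
from workcell import manip
s=manip.observe();print(tcp(s),s['ft_force'],s['moment'])"
```

```text
time_s: 26.95
tcp_pos: [0.5736, 0.1944, 0.0366]
ft_force: [2.4, -11.4, 1.0]
time_s: 27.45
tcp_pos: [0.5728, 0.1983, 0.0366]
ft_force: [0.8, -11.3, 1.0]
(array([0.5728, 0.1983, 0.0366]), 'yaw', np.float64(11.27), 'zaxis', array([ 9.0e-04, -6.6e-03, -1.0e+00])) [  0.78469331 -11.2767737    0.98282643] [-2.32427391 -0.22359585  0.01123126]
```

```bash
cat > chk.py <<'E'
import sys
from workcell import manip
s=manip.observe();f=s["ft_force"];F=-(f[1]*.981-f[0]*.196)
print(round(s["time_s"],2),s["tcp_pos"].round(4),"F",F.round(2));sys.exit(F>float(sys.argv[1]))
E
python3 -m crank '[[[-0.0013,0.0065,0,0,0,0,0],[-0.0026,0.013,0,0,0,0,0],[-0.0026,0.013,0,0,0,0,0]]]' >/dev/null; python3 chk.py 13.6 &&
python3 -m crank '[[[-0.0013,0.0065,0,0,0,0,0],[-0.0026,0.013,0,0,0,0,0],[-0.0026,0.013,0,0,0,0,0]]]' >/dev/null && python3 chk.py 13.6 &&
python3 -m crank '[[[-0.0007,0.0033,0,0,0,0,0],[-0.0013,0.0065,0,0,0,0,0],[-0.0013,0.0065,0,0,0,0,0]]]' >/dev/null && python3 chk.py 13.6 &&
python3 -m crank '[[[-0.0007,0.0033,0,0,0,0,0],[-0.0013,0.0065,0,0,0,0,0],[-0.0013,0.0065,0,0,0,0,0]]]' >/dev/null && python3 chk.py 13.6 &&
python3 -m crank '[[[-0.0007,0.0033,0,0,0,0,0],[-0.0013,0.0065,0,0,0,0,0],[-0.0013,0.0065,0,0,0,0,0]]]' >/dev/null && python3 chk.py 13.6 &&
python3 -m crank '[[[-0.0007,0.0033,0,0,0,0,0],[-0.0013,0.0065,0,0,0,0,0],[-0.0013,0.0065,0,0,0,0,0]]]' >/dev/null && python3 chk.py 13.6
```

```text
27.82 [0.5725 0.2    0.0366] F 13.78True
```

```bash
python3 -m crank '[[[-0.0007,0.0033,0,0,0,0,0],[-0.0013,0.0065,0,0,0,0,0],[-0.0013,0.0065,0,0,0,0,0]]]' >/dev/null ; python3 chk.py 14.5 &&
python3 -m crank '[[[-0.0007,0.0033,0,0,0,0,0],[-0.0013,0.0065,0,0,0,0,0],[-0.0013,0.0065,0,0,0,0,0]]]' >/dev/null && python3 chk.py 14.5 &&
python3 -m crank '[[[-0.0007,0.0033,0,0,0,0,0],[-0.0013,0.0065,0,0,0,0,0],[-0.0013,0.0065,0,0,0,0,0]]]' >/dev/null && python3 chk.py 14.5 &&
python3 -m crank '[[[-0.0007,0.0033,0,0,0,0,0],[-0.0013,0.0065,0,0,0,0,0],[-0.0013,0.0065,0,0,0,0,0]]]' >/dev/null && python3 chk.py 14.5
```

```text
28.2 [0.5723 0.2009 0.0366] F 12.1False
```

```bash
sed -i 's/sys.exit(F>float(sys.argv\[1\]))/sys.exit(int(F>float(sys.argv[1])))/' chk.py
python3 -m crank '[[[-0.0007,0.0033,0,0,0,0,0],[-0.0013,0.0065,0,0,0,0,0],[-0.0013,0.0065,0,0,0,0,0]]]' >/dev/null ; python3 chk.py 14.5 &&
python3 -m crank '[[[-0.0007,0.0033,0,0,0,0,0],[-0.0013,0.0065,0,0,0,0,0],[-0.0013,0.0065,0,0,0,0,0]]]' >/dev/null && python3 chk.py 14.5 &&
python3 -m crank '[[[-0.0007,0.0033,0,0,0,0,0],[-0.0013,0.0065,0,0,0,0,0],[-0.0013,0.0065,0,0,0,0,0]]]' >/dev/null && python3 chk.py 14.5 &&
python3 -m crank '[[[-0.0007,0.0033,0,0,0,0,0],[-0.0013,0.0065,0,0,0,0,0],[-0.0013,0.0065,0,0,0,0,0]]]' >/dev/null && python3 chk.py 14.5 &&
python3 -m crank '[[[-0.0007,0.0033,0,0,0,0,0],[-0.0013,0.0065,0,0,0,0,0],[-0.0013,0.0065,0,0,0,0,0]]]' >/dev/null && python3 chk.py 14.5 &&
python3 -m crank '[[[-0.0007,0.0033,0,0,0,0,0],[-0.0013,0.0065,0,0,0,0,0],[-0.0013,0.0065,0,0,0,0,0]]]' >/dev/null && python3 chk.py 14.5 &&
python3 -m crank '[[[-0.0007,0.0033,0,0,0,0,0],[-0.0013,0.0065,0,0,0,0,0],[-0.0013,0.0065,0,0,0,0,0]]]' >/dev/null && python3 chk.py 14.5 &&
python3 -m crank '[[[-0.0007,0.0033,0,0,0,0,0],[-0.0013,0.0065,0,0,0,0,0],[-0.0013,0.0065,0,0,0,0,0]]]' >/dev/null && python3 chk.py 14.5
```

```text
28.57 [0.5721 0.2019 0.0366] F 12.49
28.95 [0.5718 0.2029 0.0366] F 12.75
29.32 [0.5717 0.2039 0.0366] F 11.79
29.7 [0.5714 0.2048 0.0366] F 11.38
30.07 [0.5712 0.2058 0.0366] F 12.85
30.45 [0.571  0.2068 0.0366] F 12.09
30.82 [0.5708 0.2077 0.0365] F 12.21
31.2 [0.5706 0.2087 0.0366] F 12.88
```

```bash
cd .;
python3 -m crank '[[[-0.0007,0.0033,0,0,0,0,0],[-0.0013,0.0065,0,0,0,0,0],[-0.0013,0.0065,0,0,0,0,0]]]' >/dev/null ; python3 chk.py 14.5 &&
python3 -m crank '[[[-0.0007,0.0033,0,0,0,0,0],[-0.0013,0.0065,0,0,0,0,0],[-0.0013,0.0065,0,0,0,0,0]]]' >/dev/null && python3 chk.py 14.5 &&
python3 -m crank '[[[-0.0007,0.0033,0,0,0,0,0],[-0.0013,0.0065,0,0,0,0,0],[-0.0013,0.0065,0,0,0,0,0]]]' >/dev/null && python3 chk.py 14.5 &&
python3 -m crank '[[[-0.0007,0.0033,0,0,0,0,0],[-0.0013,0.0065,0,0,0,0,0],[-0.0013,0.0065,0,0,0,0,0]]]' >/dev/null && python3 chk.py 14.5 &&
python3 -m crank '[[[-0.0007,0.0033,0,0,0,0,0],[-0.0013,0.0065,0,0,0,0,0],[-0.0013,0.0065,0,0,0,0,0]]]' >/dev/null && python3 chk.py 14.5 &&
python3 -m crank '[[[-0.0007,0.0033,0,0,0,0,0],[-0.0013,0.0065,0,0,0,0,0],[-0.0013,0.0065,0,0,0,0,0]]]' >/dev/null && python3 chk.py 14.5 &&
python3 -m crank '[[[-0.0007,0.0033,0,0,0,0,0],[-0.0013,0.0065,0,0,0,0,0],[-0.0013,0.0065,0,0,0,0,0]]]' >/dev/null && python3 chk.py 14.5 &&
python3 -m crank '[[[-0.0007,0.0033,0,0,0,0,0],[-0.0013,0.0065,0,0,0,0,0],[-0.0013,0.0065,0,0,0,0,0]]]' >/dev/null && python3 chk.py 14.5
```

```text
31.57 [0.5704 0.2097 0.0365] F 12.41
31.95 [0.5702 0.2107 0.0366] F 12.5
32.33 [0.57   0.2116 0.0366] F 13.02
32.7 [0.5698 0.2126 0.0366] F 12.72
33.08 [0.5697 0.2134 0.0366] F 13.27
33.45 [0.5695 0.214  0.0366] F 14.37
33.83 [0.5694 0.2145 0.0366] F 16.11
```

```bash
cd .;
python3 -m crank '[[[-0.0007,0.0033,0,0,0,0,0],[-0.0013,0.0065,0,0,0,0,0],[-0.0013,0.0065,0,0,0,0,0]]]' >/dev/null ; python3 chk.py 18
python3 -m crank '[[[0,0,0,0,0,0,0]]]' >/dev/null; python3 chk.py 18
```

```text
34.2 [0.5693 0.215  0.0366] F 17.37
34.33 [0.5693 0.215  0.0366] F 17.25
```

```bash
cd .;
python3 -m crank '[[[-0.0005,0.0025,0,0,0,0,0],[-0.001,0.005,0,0,0,0,0],[-0.001,0.005,0,0,0,0,0]]]' >/dev/null ; python3 chk.py 18
python3 -m crank '[[[0,0,0,0,0,0,0]]]' >/dev/null; python3 chk.py 18
```

```text
34.7 [0.5692 0.2154 0.0366] F 18.68
34.83 [0.5692 0.2154 0.0366] F 17.4
```

```bash
cd .;
python3 -m crank '[[[0.004,-0.02,0,0,0,0,0],[0.01,-0.05,0,0,0,0,0],[0.026,-0.13,0,0,0,0,0],[0.04,-0.2,0,0,0,0,0],[0.04,-0.2,0.2,0,0,0,0],[0.04,-0.2,0.6,0,0,0,0],[0.04,-0.2,1,0,0,0,0],[0.04,-0.2,1,0,0,0,0]]]' | grep -E "tcp|ft_"
python3 -m crank '[[[0,-0.4,0,0,0,0,0],[0,-0.8,0,0,0,0,0],[0,-1,0,0,0,0,0],[0,-1,0,0,0,0,0]]]'
python3 - <<'E'
from h import *
from workcell import manip
c=manip.camera("scene");t=manip.camera("top");pickle.dump(dict(scene=c,top=t),open("c4.pkl","wb"))
W=np.zeros((400,800,3),np.uint8)
W[:,:400]=cv2.resize(c["image"][95:195,400:500,::-1],(400,400),interpolation=2);W[:,400:]=cv2.resize(t["image"][185:285,137:237,::-1],(400,400))
cv2.imwrite("pics/end.png",W)
for k in contours(c,white,(430,110,50,60)):
    r=cv2.minAreaRect(k);B=np.array([plane(c,x,.057)[:2] for x in cv2.boxPoints(r)]);E=sorted([B[1]-B[0],B[2]-B[1]],key=np.linalg.norm);m=B.mean(0)-[.5607,.2601]
    print(r,B.mean(0),"fix xy",m@[.981,.196],m@[-.196,.981],[np.linalg.norm(e).round(4) for e in E],np.degrees(np.arctan2(E[1][1],E[1][0])))
E
```

```text
tcp_pos: [0.5779, 0.1914, 0.1927]
ft_force: [0.9, -0.3, 0.0]
time_s: 36.33
tcp_pos: [0.5739, 0.0387, 0.1854]
ee_rot: [-1.994, -2.427, 0.001]
ft_force: [-0.9, 0.5, 1.0]
grip_width: 0.001
finger_force: 0.0
((449.97998046875, 147.86001586914062), (31.400001525878906, 31.400001525878906), 36.86989974975586) [0.57113067 0.25233237] fix xy 0.008710029548504 -0.009664459985916824 [np.float64(0.0719), np.float64(0.0872)] 102.65757442800066
((457.74676513671875, 132.290283203125), (14.743523597717285, 34.43965530395508), 49.63546371459961) [0.55461907 0.29960348] fix xy 0.0017772931420967754 0.03994477067580251 [np.float64(0.0379), np.float64(0.0926)] 91.86682014891663
((456.7930908203125, 120.51724243164062), (9.284767150878906, 5.570859909057617), 21.801406860351562) [0.5311537 0.3256964] fix xy -0.01612802863810588 0.07014114406844826 [np.float64(0.0172), np.float64(0.0202)] 13.097787399874363
```

View pics/end.png

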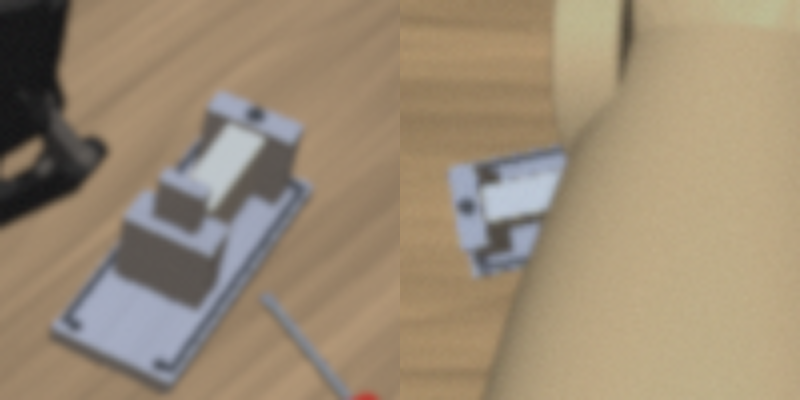

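The stone stands along the bed against the end stop, at scene crop (230,165), with the jaw behind it. The arm is clear of it.

```bash
python3 -c "
from workcell import manip;print(manip.hand_in())"
```

```text
the job is handed in; nothing more can be done
None
```

I moved the longest stone via the cork mat onto the bed, clamped it against the end stop with an estimated 6 N on the pad (from push force and travel), and handed the job in; no verdict came back.

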